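# Unlock the salt box and hold it unlocked

## Robot

A 6-joint arm with a two-finger parallel gripper is mounted at the origin on the work surface. World frame = base frame: x ahead of the robot, y to its left, z up, the work surface at z = 0. Lengths are in m, angles in rad, forces in N, time in s.
With the tool pointing down it reaches from about 0.25 to 0.85 m from the base axis. Payload 12.5 kg.
Tool frame: the origin (TCP) lies on the centre line of the jaws, within the pads' length; the fingertips stand r.nose_length ahead of it and the grasp point (between the pads) lies 6 mm ahead of it (r.nose_length is the distance from the TCP to the fingertips, in m); y points along the fingers, z is the direction in which the jaws open and shut, and the axes are right-handed (so a half turn about y gives the same grasp; the last joint's range is limited). The gripper opens to 93 mm and grips with 3 to 60 N. Pads are 15 mm wide; open, the fingers measure 128 mm over their backs; the gripper's body (75 mm by 188 mm) begins 65 mm behind the grasp point.
Start: joints at [1.146, 0.351, 1.652, -0, 1.139, -0.085], TCP at [0.183, 0.519, 0.244] pointing down, gripper open.
Joint ranges: [-2.75, 2.75], [-0.79, 2.1], [0.01, 2.65], [-1.57, 4.71], [0.07, 3.14], [-2.87, 2.87]. Speed limits (rad/s): [2.22, 2.22, 2.79, 3.14, 3.14, 3.14].

## Interface

Orientations are given as a unit quaternion [w, x, y, z].
In Python, from workcell import r gives the robot as it stands.
- The arm moves only by the tool step_arm, never from a script. Its argument "commands" is one flat list of numbers, 5 for each row, row after row: the opening, from 0 (shut) to 1 (fully open), then the shift along the tool's x, y, z scaled (see below), then the turn about the tool's y scaled (see below). A call has 1 to 8 rows; each row shifts and turns the commanded pose from where the row before left it, along the tool's axes as they then stand; what a row does not reach is not made up. The controller multiplies each number of a shift by 0.12 m and each number of a turn by 90 degrees. A row lasts 1/10 s, in which the tool goes at most 50 mm and 8.59 degrees, less where a joint would pass 70% of its speed; a pose out of reach is approached as far as the arm can. A call with a number of a shift or a turn outside -1 to 1 is refused whole. A call with a gripper value outside its range is refused whole. The fingers move at their own pace and stop on an object; "squeeze" is the grip in N (left out, the last holds). Time passes only in rows, so rows that do not move let the fingers close. It gives the time, the measured TCP pose, the force and the opening at its end, in the units of the state.
- r.observe(): the state, without advancing time (a new reading comes with each control period).
- r.snapshot(name): name is "scene" or "top" or "wrist"; returns the picture (384x512x3 uint8, blue, green, red); there is no depth.
- r.camera_info(name): a dict with "camera_matrix" (3x3 intrinsics, pixels), "pose" (4x4, takes a point from camera to world coordinates). Camera axes: x right, y up, looking along -z (the intrinsics and any distortion apply to the point x, -y, -z); pixel columns grow to the right and rows downward; lengths in m; the calibration is good to about 2 mm. A picture is of the moment at which its call begins: read the wrist's pose just before it. camera_info takes no time and is no camera call; for the wrist camera it gives the pose at the moment of the call.
- r.close_job(): hands the job in, once; it reports no verdict.
The state is a dict: "clock": time; "joints": joint angles; "joint_velocities": joint speeds; "effort": joint torques, N m; "tcp_pos": TCP position; "ee_rot": TCP orientation; "wrist_force": force on the tool from outside, world axes, zero at the start; "ft_torque": the same for the moment, N m; "gripper_width": opening from 0.0 (shut) to 1.0 (fully open).
Only numpy, scipy, OpenCV 4.12 (cv2) and the standard library are available. Lean on these libraries where they do the work, as an engineer would, in place of code of your own. Each camera call takes 0.05 s, during which the arm holds its last target. There are 200 camera calls.

## Task

Take the flat-bowed steel key out of the wooden rack, pass its blade down through the steel eye on top of the grey salt box and on into the keyway until it is fully home, working it past the sticky pins, and then turn it a quarter turn clockwise (seen from above) to the stop. The lock springs back if released, so finish while still gripping the key, upright and fully home, and holding it turned; leave everything else on the ledge where it stands.

Things in the scene. Friction and masses are not known exactly. Their poses are not given: they have to be found in the camera images.
- key_bow (a point): Steel key, 118 mm long, 70 g, upright, blade down, in one of the rack's sockets. This point: centre of its bow, a flat upright disc 38 mm across, 9 mm thick, with a small dark dot near the upper edge. Axes: z up along the shank, x through the bow's thickness (take it by the two flat faces, fingers closing along x), y along the width of bow and blade. A half turn about z changes nothing.
- key_tip (a point): Centre of the lower end of the key's blade, 99 mm below the bow's centre along the key's axis, 15 mm above the ledge in the rack. Same axes. The blade is 16 mm (y) by 6 mm (x) and 18 mm high, its lowest 3 mm slimmer (13 by 3.5 mm); above it a round shank of 6 mm diameter runs up to the bow.
- rack: Fixed wooden block, 60 mm (x) by 160 mm (y) by 45 mm high, origin at the centre of its underside. Two alike vertical sockets 30 mm deep lie at y = -40 and +40 mm; one holds the key, the other the lid opener, either way round. The key's x and y axes start along the rack's.
- opener_mid (a point): Lid opener in the rack's other socket: like the key below, but with a round wooden ball, 34 mm across, as its handle; 112 mm long. This point is on its axis, half-way up. Not needed.
- lockbox: Fixed grey steel salt box, 150 mm (x) by 200 mm (y), 80 mm high, origin at the centre of its underside, z up. The lock is in the middle of its top, under the eye. A steel bolt on the top is drawn back as the lock turns.
- eye (a point): Centre of the top face of a steel ring standing on two legs over the keyway, on the same vertical axis, 114 mm above the ledge: bore 22 mm, outside 34 mm, 6 mm thick. The key passes down through it first. Same axes as the box.
- keyway (a point): Mouth of the keyway, on the lock's axis, in the brass plate on the box, 86 mm above the ledge, axes as the box. A slot 18.5 mm long in y, 7.5 mm wide in x; above this point the plate slopes 3.5 mm outward as a lead-in. The slot's fixed throat reaches 6 mm below this point: the key cannot turn while its blade is in it.
- lock_floor (a point): Floor of the lock's turning cylinder, on its axis, 29 mm below the keyway's mouth. With the key fully home its lower end stands here and the bow's centre is 99 mm above. Two sticky spring pins, met while the key's end is 17 to 6 mm above this point, press on the blade's flat sides: passing each takes about 4 to 10 N of downward push; rocking the key by a few degrees does no harm.
- lock (a joint): Angle of the lock's cylinder in rad: 0 at rest, growing clockwise seen from above, stop at 1.62 (a quarter turn). A spring turns it back to 0 as soon as the key is let go: 0.03 N m at rest, 0.11 N m at the stop. The key has about 0.1 rad of play in it before it takes the cylinder along. The cylinder draws back the steel bolt on the box's top.
- jar_low: Lower of two stacked closed glass jars, each 76 mm across and 85 mm high, origin at the centre of its underside. Bystander.
- jar_high: Upper of the two stacked glass jars, origin at the centre of its underside. Bystander.
- pot: Closed white ceramic pot with a clipped lid, 150 mm across, 150 mm high, origin at the centre of its underside. Bystander.
- bowl: White ceramic bowl, 90 mm across, 45 mm high, origin at the centre of its underside. Bystander.
- tin: Small aluminium tin, 40 mm across, 55 mm high, origin at the centre of its underside. Bystander.
- spoon: Wooden spoon lying on the ledge. Bystander.
- weight: Green glass pickling weight, a disc 44 mm across, 25 mm high, origin at the centre of its underside. Bystander.

How it is judged:
On the way, in this order (a step that is already met when the one before it is completed fails the run):
1. the key's lower end has passed down through the eye (horizontal distance between key_tip and keyway below 0.011 m and z of key_tip in the frame of keyway below 0.02 m).
2. the key is fully home in the unturned lock (horizontal distance between key_tip and keyway below 0.004 m and z of key_tip in the frame of keyway below -0.025 m and value of joint lock below 0.4 rad), for 0.1 s.
At the end, for the whole second after the job is handed in: The lock cylinder is held at more than 1.3 rad (about a quarter turn) and still, the key stands upright within 0.15 rad with its lower end on the lock's axis within 4 mm and at least 24 mm below the keyway's mouth (29 mm is the floor), and the fingers press on the key with more than 1 N (value of joint lock above 1.3 rad and velocity of joint lock below 0.2 rad/s and horizontal distance between key_tip and keyway below 0.004 m and z of key_tip in the frame of keyway below -0.024 m and angle between key_tip's own z axis and vertical below 0.15 rad and contact force between the fingers and key above 1 N); the arm keeps its last pose, push and grip.
It fails at once if a bystander moved by more than 30 mm or tipped (distance of any of jar_low, jar_high, pot, bowl, tin, spoon, weight, opener_mid from where it was at the start of the episode above 0.03 m or angle between any of jar_low, jar_high, pot, bowl, tin, weight's own z axis and vertical above 0.4 rad).
It also fails if it takes over 56 s, if anything falls off the work surface, if the arm or the gripper's body presses on something with over 40 N, if the wrist force passes 120 N, or if a joint passes its speed limit or range.

## Working session

There is one attempt and no reset: what is moved stays moved. The work goes in short steps, Python scripts to look and compute and a tool call to move; the robot and the scene stay as the last step left them, time stands still between calls to the robot, and variables do not carry over. Pictures are saved under pics/ and viewed, about 8 in all and at most 12, crops included, and the job is handed in when it is done.

Besides the shell and the picture viewer there is one more tool, called after ">>>" as name(argument=value, ...) on one line, values as JSON. step_arm: Moves the arm, as the interface text tells. Its arguments: {"type":"object","properties":{"commands":{"type":"array","items":{"type":"number"}},"squeeze":{"type":"number"}},"required":["commands"]}

```bash
mkdir -p pics; ls
cat > h.py <<'E'
import numpy as np, cv2
from workcell import r
from scipy.spatial.transform import Rotation as R
def ray(info,u,v):
    K=np.array(info["camera_matrix"]);P=np.array(info["pose"])
    d=np.linalg.inv(K)@[u,v,1]; d=np.array([d[0],-d[1],-d[2]])
    return P[:3,3],P[:3,:3]@d
def onz(info,u,v,z):
    o,d=ray(info,u,v); return o+d*(z-o[2])/d[2]
def proj(info,p):
    K=np.array(info["camera_matrix"]);P=np.array(info["pose"])
    c=P[:3,:3].T@(np.array(p)-P[:3,3]); q=K@[c[0],-c[1],-c[2]]; return q[:2]/q[2]
def Rt(s=None):
    s=s or r.observe(); q=s["ee_rot"]; return R.from_quat([q[1],q[2],q[3],q[0]]).as_matrix()
E
python3 - <<'E'
from h import *
for n in("scene","top","wrist"):
    i=r.camera_info(n);cv2.imwrite(f"pics/{n}0.png",r.snapshot(n));print(n,i)
print(r.observe(),r.nose_length);print(Rt())
E
```

```text
pics
scene {'camera_matrix': array([[376.53386529,   0.        , 254.08555488],
       [  0.        , 376.53386529, 189.85890903],
       [  0.        ,   0.        ,   1.        ]]), 'pose': array([[-0.03247668, -0.61053213,  0.79132534,  1.58932793],
       [ 0.9992532 , -0.03641883,  0.01291195,  0.00354973],
       [ 0.02093598,  0.79115371,  0.61125894,  0.86440145],
       [ 0.        ,  0.        ,  0.        ,  1.        ]])}
top {'camera_matrix': array([[476.05109532,   0.        , 257.51598399],
       [  0.        , 476.05109532, 191.71992069],
       [  0.        ,   0.        ,   1.        ]]), 'pose': array([[-3.79460606e-03,  9.82251905e-01, -1.87528122e-01,
         3.56566795e-01],
       [-9.99774418e-01,  1.92492291e-04,  2.12385532e-02,
        -9.83553668e-03],
       [ 2.08977070e-02,  1.87566411e-01,  9.82029596e-01,
         1.35227729e+00],
       [ 0.00000000e+00,  0.00000000e+00,  0.00000000e+00,
         1.00000000e+00]])}
wrist {'camera_matrix': array([[308.12152518,   0.        , 258.58061568],
       [  0.        , 308.12152518, 190.75987524],
       [ 
[... 527 characters left out ...]
515e-02]), 'joint_velocities': array([-0.00068467, -0.00143611, -0.00138612,  0.00067714,  0.00066696,
       -0.001427  ]), 'effort': array([ 4.27350187e-04, -4.97458076e+01, -2.85342854e+01,  6.99325441e-02,
        2.46413791e-02, -1.08296304e-04]), 'tcp_pos': array([0.18318571, 0.51835115, 0.24323549]), 'ee_rot': array([-0.69663059,  0.69722621, -0.11962403,  0.11946348]), 'wrist_force': array([-0.42323091, -0.16492401,  0.7277604 ]), 'ft_torque': array([-0.04065233, -0.00352211, -0.0236387 ]), 'gripper_width': 1.0029975918755338} 0.025
[[ 9.42837135e-01 -3.66195108e-04  3.33253661e-01]
 [-3.33253852e-01 -7.91828012e-04  9.42836806e-01]
 [-8.13826427e-05 -9.99999619e-01 -8.68600785e-04]]
```

View pics/top0.png

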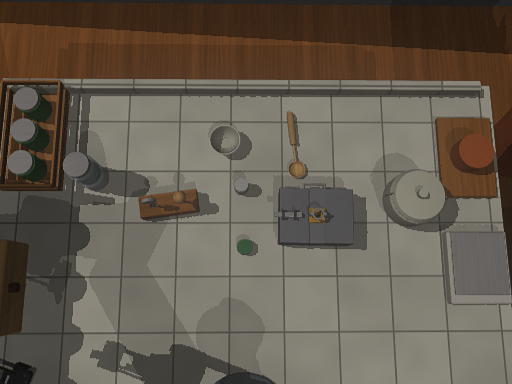

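View pics/scene0.png

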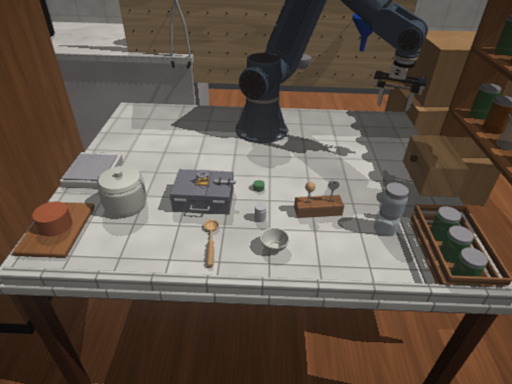

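The top view shows the rack at (169,204) with the key's bow at about (148,202) and the opener's ball at about (179,197). The box is at (316,216) with the eye at about (318,214). The scene view agrees. Next I'll look at enlarged crops.

Run:
```python
from h import *
a=cv2.imread("pics/top0.png"); b=cv2.imread("pics/scene0.png")
f=lambda im,x,y,w,h:cv2.resize(im[y:y+h,x:x+w],(400,300),interpolation=cv2.INTER_CUBIC)
cv2.imwrite("pics/crops.png",np.vstack([np.hstack([f(a,130,170,80,60),f(a,276,180,80,60)]),np.hstack([f(b,286,168,80,60),f(b,166,158,80,60)])]))
i=r.camera_info("top")
for n,u,v,z in[("bow",148,202,.114),("ball",179,197,.11),("rack",169,206,.045),("eye",318,214,.114),("box",316,216,.08),("jar",78,163,.17),("pot",418,195,.15),("tin",241,185,.055)]: print(n,onz(i,u,v,z).round(3))
```

```text
bow [0.565 0.251 0.114]
ball [0.58  0.171 0.11 ]
rack [0.566 0.207 0.045]
eye [ 0.533 -0.196  0.114]
box [ 0.533 -0.195  0.08 ]
jar [0.656 0.42  0.17 ]
pot [ 0.578 -0.451  0.15 ]
tin [0.623 0.008 0.055]
```

View pics/crops.png

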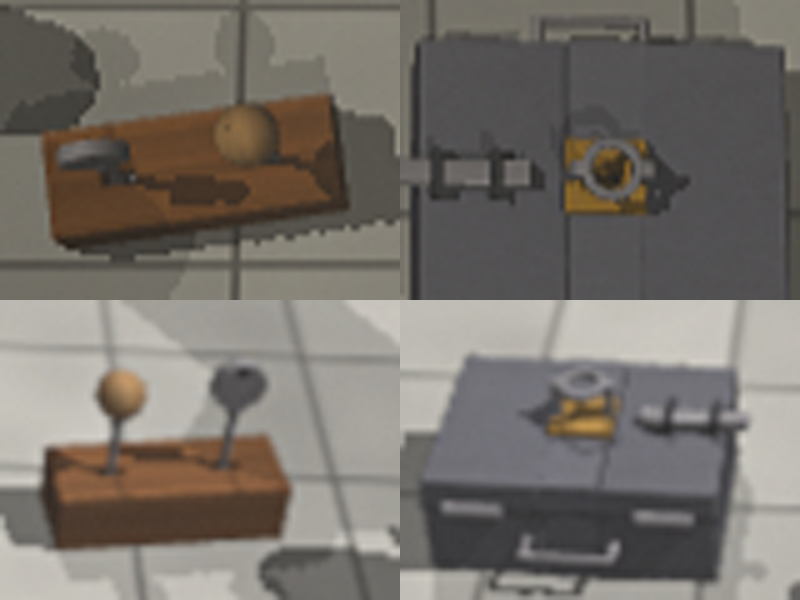

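The crops show the rack's top corners at top-image pixels (138.8,196.2), (196,189), (199.4,211.4) and (141.4,217), the bow at (148.4,201) and the eye's ring centre at (318.4,213.6). In the scene image the bow is at (333.6,184.8) and the eye at (202.4,174.2). The bolt points toward +y.

```bash
cat >> h.py <<'E'
def tri(*obs):
    A=np.zeros((3,3));b=np.zeros(3)
    for i,u,v in obs:
        o,d=ray(i,u,v);d=d/np.linalg.norm(d);M=np.eye(3)-np.outer(d,d);A+=M;b+=M@o
    return np.linalg.solve(A,b)
E
python3 - <<'E'
from h import *
t=r.camera_info("top");s=r.camera_info("scene")
c=[onz(t,u,v,.045)[:2] for u,v in[(138.8,196.2),(196,189),(199.4,211.4),(141.4,217)]]
print("corners",np.round(c,3),"centre",np.mean(c,0))
for a,b in((0,1),(3,2)):
    d=c[b]-c[a];print("len",np.hypot(*d),"rack yaw deg",np.degrees(np.arctan2(d[0],-d[1])))
for a,b in((0,3),(1,2)):
    d=c[a]-c[b];print("len",np.hypot(*d),"yaw",np.degrees(np.arctan2(d[1],d[0])))
print("bow",tri((t,148.4,201),(s,333.6,184.8)),"eye",tri((t,318.4,213.6),(s,202.4,174.2)))
b=[onz(t,276+x/5,180+y/5,.08)[:2] for x,y in((18,40),(384,45))];d=b[1]-b[0]
print("box edge",np.round(b,3),np.hypot(*d),"yaw",np.degrees(np.arctan2(d[0],-d[1])))
E
```

```text
corners [[0.593 0.292]
 [0.614 0.134]
 [0.551 0.123]
 [0.535 0.282]] centre [0.57334085 0.20756758]
len 0.15932147041304698 rack yaw deg 7.365800094766548
len 0.15981664552714606 rack yaw deg 5.55432780984216
len 0.05900442241950173 yaw 9.376919288105368
len 0.0640682725311102 yaw 9.589547575507455
bow [0.56902343 0.25229951 0.10982294] eye [ 0.53479508 -0.19527972  0.11002421]
box edge [[ 0.61  -0.098]
 [ 0.607 -0.298]] 0.2005105008635996 yaw -0.7762438797535387
```

```bash
cat >> h.py <<'E'
def plan(goal,yaw,n):
    "rows (x,y,z shift, turn) from the measured pose to TCP goal with tool z at yaw deg"
    s=r.observe();M=Rt(s);y0=np.degrees(np.arctan2(M[1,2],M[0,2]));D=(np.array(goal)-s["tcp_pos"])/n
    t=-((yaw-y0+180)%360-180)/n
    print("from",s["tcp_pos"].round(4),"yaw",y0.round(2),"f",s["wrist_force"].round(1),"t",s["clock"])
    for k in range(n):
        A=R.from_euler("z",-t*k,degrees=True).as_matrix()@M
        print((A.T@D/.12).round(3),round(t/90,3))
E
python3 -c "
from h import *
plan([.567,.251,.25],7.5,12)"
```

```text
from [0.1832 0.5184 0.2432] yaw 70.53 f [-0.4 -0.2  0.7] t 0.15
[ 0.313 -0.005 -0.086] 0.058
[ 0.32  -0.005 -0.057] 0.058
[ 0.324 -0.005 -0.028] 0.058
[ 0.325 -0.005  0.002] 0.058
[ 0.323 -0.005  0.032] 0.058
[ 0.319 -0.005  0.061] 0.058
[ 0.312 -0.005  0.09 ] 0.058
[ 0.302 -0.005  0.118] 0.058
[ 0.29  -0.005  0.146] 0.058
[ 0.276 -0.005  0.172] 0.058
[ 0.259 -0.005  0.196] 0.058
[ 0.24  -0.005  0.219] 0.058
```

>>> step_arm(commands=[1,0.313,-0.005,-0.086,0.058,1,0.32,-0.005,-0.057,0.058,1,0.324,-0.005,-0.028,0.058,1,0.325,-0.005,0.002,0.058,1,0.323,-0.005,0.032,0.058,1,0.319,-0.005,0.061,0.058,1,0.312,-0.005,0.09,0.058,1,0.302,-0.005,0.118,0.058])

```text
clock: 0.95
tcp_pos: [0.4405, 0.3397, 0.2483]
ee_rot: [-0.608, 0.608, -0.361, 0.361]
wrist_force: [0.1, 0.3, -0.1]
gripper_width: 1.002
```

>>> step_arm(commands=[1,0.29,-0.005,0.146,0.058,1,0.276,-0.005,0.172,0.058,1,0.259,-0.005,0.196,0.058,1,0.24,-0.005,0.219,0.058,1,0,0,0,0,1,0,0,0,0])

```text
clock: 1.55
tcp_pos: [0.568, 0.252, 0.2502]
ee_rot: [-0.533, 0.533, -0.465, 0.464]
wrist_force: [0.1, 0.1, 0.0]
gripper_width: 0.998
```

Run:
```python
from h import *
plan([.567,.251,.25],7.5,1)
i=r.camera_info("wrist");im=r.snapshot("wrist");cv2.imwrite("pics/w1.png",im)
print(proj(i,[.567,.251,.114]))
```

```text
from [0.568  0.252  0.2502] yaw 7.86 f [0.1 0.1 0. ] t 1.55
[ 0.007  0.002 -0.009] 0.004
[257.81561468 189.11499964]
```

View pics/w1.png

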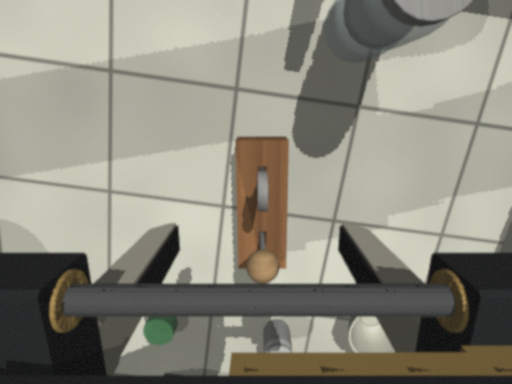

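The wrist view shows the bow edge-on at about (263,190), vertical in the picture. The rack's long edges run from (236,138) to about (236,265) and from (287,138) to about (287,267), so they line up with the tool. I'll measure both with masks.

Run:
```python
from h import *
im=cv2.imread("pics/w1.png");i=r.camera_info("wrist")
hsv=cv2.cvtColor(im,cv2.COLOR_BGR2HSV).astype(int)
# bow : low saturation within rack
m=np.zeros(im.shape[:2],np.uint8); m[155:228,246:280]=(hsv[155:228,246:280,1]<70)
n,l,st,c=cv2.connectedComponentsWithStats(m);k=1+st[1:,4].argmax();print(st[k],c[k])
ys,xs=np.where(l==k);(cx,cy),(w,h),a=cv2.minAreaRect(np.c_[xs,ys].astype(np.float32));print("rect",cx,cy,w,h,a)
p=onz(i,cx,cy,.114);print("bow",p)
for z in(.114,.133):
  q=[onz(i,u,v,z) for u,v in((cx,ys.min()),(cx,ys.max()))];print(z,np.round(q,4),np.linalg.norm(q[0]-q[1]))
# rows profile: left,right edges
for y in range(165,216,5):
  e=xs[ys==y]; 
  if len(e):print(y,e.min(),e.max(),end="; ")
# rack edges
mk=((hsv[...,1]>90)&(hsv[...,0]<20)).astype(np.uint8)
for x in (0,):
  L=[];Rr=[]
  for y in range(150,240,3):
    e=np.where(mk[y,215:310])[0]+215
    if len(e): L.append((e.min(),y));Rr.append((e.max()+1,y))
for E in(L,Rr):
  vx,vy,x0,y0=cv2.fitLine(np.array(E,np.float32),cv2.DIST_HUBER,0,.01,.01).ravel()
  P=[onz(i,x0+vx/vy*(y-y0),y,.045) for y in(150,240)];d=P[0]-P[1];print("\nedge",np.round(P,4),"yaw of y axis -90",np.degrees(np.arctan2(d[1],d[0]))-90)
```

```text
[257 167  12  44 461] [262.31453362 189.39696312]
rect 262.5 188.5 43.0 11.0 90.0
bow [0.5706917  0.25276063 0.114     ]
0.114 [[0.5678 0.2729 0.114 ]
 [0.5737 0.2319 0.114 ]] 0.041399952005744
0.133 [[0.5671 0.2765 0.133 ]
 [0.5725 0.2384 0.133 ]] 0.03855288284551689
170 259 265; 175 258 267; 180 257 267; 185 257 268; 190 257 268; 195 257 268; 200 257 267; 205 258 267; 210 259 266; 
edge [[0.5381 0.2745 0.045 ]
 [0.5539 0.1659 0.045 ]] yaw of y axis -90 8.282370861014812

edge [[0.5961 0.2826 0.045 ]
 [0.6115 0.174  0.045 ]] yaw of y axis -90 8.091579498168187
```

```bash
python3 -c "
from h import *
plan([.5707,.2526,.120],8.15,5)"
```

```text
from [0.5674 0.2526 0.2504] yaw 7.93 f [-0.   0.5  0.6] t 1.6
[0.001 0.217 0.006] -0.0
[0.001 0.217 0.006] -0.0
[0.001 0.217 0.006] -0.0
[0.001 0.217 0.006] -0.0
[0.001 0.217 0.006] -0.0
```

>>> step_arm(commands=[1,0,0.1,0.025,-0.003,1,0,0.2,0,0,1,0,0.25,0,0,1,0,0.25,0,0,1,0,0.2,0,0,1,0,0.085,0,0,1,0,0,0,0], squeeze=20)

```text
clock: 2.3
tcp_pos: [0.5699, 0.2531, 0.1192]
ee_rot: [-0.534, 0.535, -0.463, 0.462]
wrist_force: [-1.1, 0.1, -0.1]
gripper_width: 0.999
```

Run:
```python
from h import *
plan([.5707,.2526,.120],8.15,1)
i=r.camera_info("wrist");im=r.snapshot("wrist");cv2.imwrite("pics/w2.png",im)
print(proj(i,[.5707,.2526,.114]))
```

```text
from [0.5699 0.2531 0.1192] yaw 8.23 f [-1.1  0.1 -0.1] t 2.3
[ 0.005 -0.006  0.006] 0.001
[260.46803487 255.26149891]
```

View pics/w2.png

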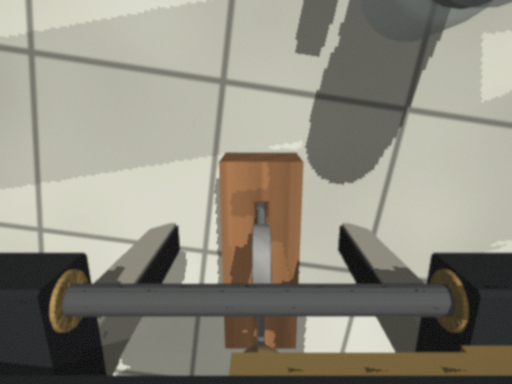

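The wrist view shows the bow at column 261, midway between the fingers (178 and 340, centre 259). Closing on it now.

>>> step_arm(commands=[0,0,0,0,0,0,0,0,0,0,0,0,0,0,0,0,0,0,0,0,0,0,0,0,0,0,0,0,0,0,0,0,0,0,0,0,0,0,0,0], squeeze=15)

```text
clock: 3.15
tcp_pos: [0.5709, 0.2528, 0.1206]
ee_rot: [-0.534, 0.534, -0.463, 0.463]
wrist_force: [-0.0, -0.6, -0.5]
gripper_width: 0.362
```

>>> step_arm(commands=[0,0,0,0,0,0,0,0,0,0,0,0,0,0,0,0,0,0,0,0], squeeze=50)

```text
clock: 3.55
tcp_pos: [0.5709, 0.2529, 0.1206]
ee_rot: [-0.534, 0.534, -0.463, 0.463]
wrist_force: [-0.6, -0.5, -0.8]
gripper_width: 0.092
```

>>> step_arm(commands=[0,0,-0.08,0,0,0,0,-0.16,0,0,0,0,-0.22,0,0,0,0,-0.25,0,0,0,0,-0.25,0,0,0,0,-0.2,0,0,0,0,0,0,0])

```text
clock: 4.25
tcp_pos: [0.572, 0.2533, 0.264]
ee_rot: [0.536, -0.532, 0.462, -0.464]
wrist_force: [0.0, 0.4, -0.8]
gripper_width: 0.092
```

Run:
```python
from h import *
plan([.534,-.14,.26],-.8,13)
i=r.camera_info("wrist");cv2.imwrite("pics/w3.png",r.snapshot("wrist"))
```

```text
from [0.572  0.2533 0.264 ] yaw 8.16 f [ 0.   0.4 -0.8] t 4.25
[ 0.246  0.002 -0.06 ] 0.008
[ 0.247  0.002 -0.057] 0.008
[ 0.247  0.002 -0.054] 0.008
[ 0.248  0.002 -0.051] 0.008
[ 0.249  0.002 -0.048] 0.008
[ 0.249  0.002 -0.045] 0.008
[ 0.25   0.002 -0.042] 0.008
[ 0.25   0.002 -0.039] 0.008
[ 0.251  0.002 -0.036] 0.008
[ 0.251  0.002 -0.033] 0.008
[ 0.252  0.002 -0.03 ] 0.008
[ 0.252  0.002 -0.027] 0.008
[ 0.252  0.002 -0.024] 0.008
```

>>> step_arm(commands=[0,0.2,0.002,-0.05,0.008,0,0.26,0.002,-0.057,0.008,0,0.28,0.002,-0.054,0.008,0,0.28,0.002,-0.051,0.008,0,0.28,0.002,-0.048,0.008,0,0.28,0.002,-0.045,0.008,0,0.28,0.002,-0.042,0.008,0,0.28,0.002,-0.039,0.008])

```text
clock: 5.1
tcp_pos: [0.5487, -0.0086, 0.2565]
ee_rot: [-0.51, 0.511, -0.49, 0.489]
wrist_force: [-0.0, -0.6, -1.1]
gripper_width: 0.095
```

>>> step_arm(commands=[0,0.28,0.002,-0.036,0.008,0,0.28,0.002,-0.033,0.008,0,0.28,0.002,-0.03,0.008,0,0.28,0.002,-0.027,0.008,0,0.2,0.002,-0.024,0.008,0,0,0,0,0,0,0,0,0,0])

```text
clock: 5.8
tcp_pos: [0.534, -0.1659, 0.2556]
ee_rot: [0.494, -0.495, 0.506, -0.505]
wrist_force: [-0.1, -0.1, 0.3]
gripper_width: 0.098
```

Run:
```python
from h import *
plan([.534,-.195,.26],-.8,3)
i=r.camera_info("wrist");im=r.snapshot("wrist");cv2.imwrite("pics/w4.png",im)
np.save("w4.npy",i["pose"])
print(proj(i,[.534,-.195,.114]))
cv2.imwrite("pics/w4c.png",cv2.resize(im[130:290,160:360],(800,640)[:2] if 0 else (750,600),interpolation=cv2.INTER_CUBIC))
```

```text
from [ 0.534  -0.1659  0.2556] yaw -1.24 f [-0.1 -0.1  0.3] t 5.8
[ 0.081 -0.012  0.002] -0.002
[ 0.081 -0.012  0.002] -0.002
[ 0.081 -0.012  0.001] -0.002
[259.74428867 215.86808874]
```

View pics/w4c.png

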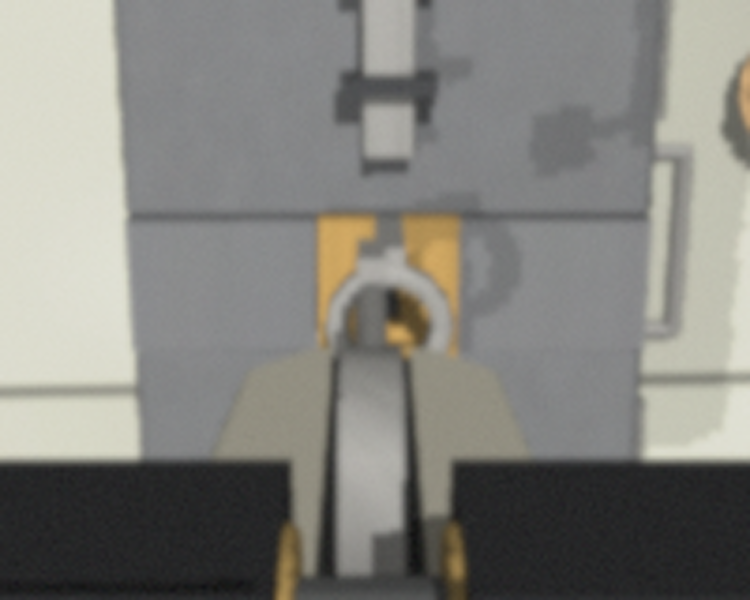

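The crop shows the eye's ring centred near (390,318), which is (264,215) in the full image. The bow is at column 370 (258.7 full), so the eye lies a few mm toward +x. The box seam is horizontal, so its yaw matches the tool's. Next I'll measure the ring and the camera's bias against the gripped bow.

Run:
```python
from h import *
from scipy.optimize import least_squares
im=cv2.imread("pics/w4.png");i=dict(r.camera_info("wrist"));i["pose"]=np.load("w4.npy")
s=r.observe();t=s["tcp_pos"];print("cam-tcp",(i["pose"][:3,3]-t).round(4))
hsv=cv2.cvtColor(im,cv2.COLOR_BGR2HSV).astype(int)
P=[]
for v in range(202,222):
  row=(hsv[v,:,1]>90)|(hsv[v,:,2]<60)
  g=(hsv[v,:,1]<60)&(hsv[v,:,2]>130)
  e=np.where(g[244:284])[0]+244
  if len(e): print(v,e.min(),e.max()+1,end="; "); P+= [(e.min(),v),(e.max()+1,v)]
W=np.array([onz(i,u,v+.5,.114)[:2] for u,v in P])
f=least_squares(lambda q:np.hypot(*(W-q[:2]).T)-.017,[.537,-.195],loss="soft_l1",f_scale=.0005)
print("\neye",f.x,np.abs(f.fun).mean())
for u,v in((258.7,250),):print("bow at camera",onz(i,u,v,t[2]+.010),"tcp",t)
for z in(.08,):
  c=lambda x,y:onz(i,160+x/3.75,130+y/3.75,z)
  a,b=c(130,216),c(648,216);d=b-a;print("seam",a,b,"yaw",np.degrees(np.arctan2(d[1],d[0])))
  for p,q in(((115,0),(143,460)),((668,0),(638,460))):
    d=c(*p)-c(*q);print("edge",c(*p),"yaw",np.degrees(np.arctan2(d[1],d[0]))-90)
print("tip/bow exp",proj(i,t-[0,0,.105]),proj(i,t-[0,0,.006]))
```

```text
cam-tcp [0.0015 0.0738 0.1397]
202 255 284; 203 254 284; 204 253 284; 205 252 284; 206 251 277; 207 250 278; 208 249 283; 209 249 279; 210 248 279; 211 248 280; 212 248 283; 213 248 283; 214 247 283; 215 247 283; 216 244 283; 217 244 283; 218 244 283; 219 244 283; 220 244 283; 221 244 283; 
eye [ 0.53902525 -0.19581053] 0.0016130729592224464
bow at camera [ 0.53407812 -0.15588296  0.26585412] tcp [ 0.53417336 -0.16533744  0.25585412]
seam [ 0.4654852  -0.17420315  0.08      ] [ 0.61183651 -0.17736398  0.08      ] yaw -1.2372584406317964
edge [ 0.46611806 -0.11411162  0.08      ] yaw -1.102885977645201
edge [ 0.61466169 -0.1173734   0.08      ] yaw -1.1033052934321148
tip/bow exp [259.27653184 197.57555299] [259.33019706 252.63876392]
```

Run:
```python
from h import *
from scipy.optimize import least_squares
i=dict(r.camera_info("wrist"));i["pose"]=np.load("w4.npy")
P=[(255,202),(254,203),(253,204),(252,205),(251,206),(250,207),(249,208),(249,209),(248,210),(248,212),(247,214),(247,215),(277,206),(278,207),(279,209),(279,210),(280,211)]
W=np.array([onz(i,u,v+.5,.114)[:2] for u,v in P])
f=least_squares(lambda q:np.hypot(*(W-q[:2]).T)-q[2],[.537,-.195,.017]);print(f.x,np.abs(f.fun).max())
f=least_squares(lambda q:np.hypot(*(W-q[:2]).T)-.017,[.537,-.195]);print(f.x,np.abs(f.fun).max())
# brass plate & lock: seam/brass top edge rows
im=cv2.imread("pics/w4.png");h=cv2.cvtColor(im,cv2.COLOR_BGR2HSV)
b=((h[...,0]>12)&(h[...,0]<30)&(h[...,1]>110)).astype(np.uint8);b[:,:230]=0;b[:,300:]=0;b[:185]=0;b[232:]=0
ys,xs=np.where(b);print("brass",xs.min(),xs.max(),ys.min(),ys.max(),onz(i,xs.min(),ys.min(),.086),onz(i,xs.max()+1,ys.min(),.086))
plan([f.x[0],f.x[1],.255],-1.15,3)
```

```text
[ 0.53795248 -0.19574492  0.01625322] 0.00038781748288027607
[ 0.53800109 -0.19695219] 0.0007016358847487664
brass 245 281 188 222 [ 0.51914862 -0.1741913   0.086     ] [ 0.55761836 -0.17502205  0.086     ]
from [ 0.5342 -0.1653  0.2559] yaw -1.18 f [ 0.8  0.1 -0.6] t 5.85
[0.088 0.002 0.012] -0.0
[0.088 0.002 0.012] -0.0
[0.088 0.002 0.012] -0.0
```

>>> step_arm(commands=[0,0.09,0.03,0.011,0,0,0.09,0.05,0.011,0,0,0.08,0.05,0.011,0,0,0,0.04,0,0,0,0,0,0,0])

```text
clock: 6.35
tcp_pos: [0.5374, -0.1973, 0.2352]
ee_rot: [0.494, -0.495, 0.506, -0.505]
wrist_force: [0.6, 0.1, -1.1]
gripper_width: 0.09
```

Run:
```python
from h import *
plan([.5382,-.1962,.235],-1.15,1)
i=r.camera_info("wrist");im=r.snapshot("wrist");np.save("w5.npy",i["pose"]);cv2.imwrite("pics/w5.png",im)
t=r.observe()["tcp_pos"]
print("tip exp",proj(i,t-[0,0,.105]),"eye",proj(i,[.5382,-.1962,.114]),"keyway",proj(i,[.5382,-.1962,.086]))
tp=r.snapshot("top");ti=r.camera_info("top");print("top: tip",proj(ti,t-[0,0,.105]),"eye",proj(ti,[.5382,-.1962,.114]))
a=cv2.resize(im[150:270,200:320],(600,600),interpolation=cv2.INTER_CUBIC)
cv2.imwrite("pics/w5c.png",a)
```

```text
from [ 0.5374 -0.1973  0.2352] yaw -1.23 f [ 0.6  0.1 -1.1] t 6.35
[-0.01   0.002  0.006] -0.001
tip exp [259.26077821 198.10859934] eye [259.91244218 191.45861319] keyway [259.8416513  183.64511623]
top: tip [319.49542513 211.46635186] eye [318.1613952  212.17555199]
```

View pics/w5c.png

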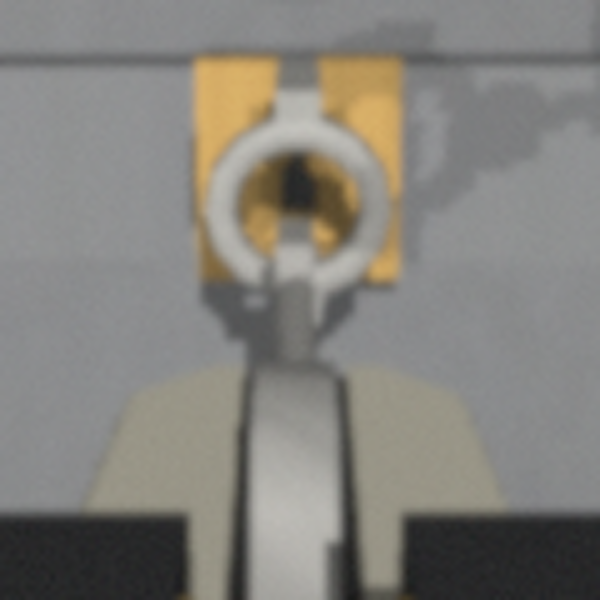

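The crop shows the eye's bore centred at (299,203), which is (259.8,190.6) in the full image, with the dark slot below it. The key's blade is at columns 275–315 and ends near rows 212–240. I'll compare that with the projection of the expected key.

Run:
```python
from h import *
i=dict(r.camera_info("wrist"));i["pose"]=np.load("w5.npy")
t=np.array([.5376,-.197,.2351]);tip=t-[0,0,.105]
C=lambda p:((proj(i,p)-[200,150])*5).round(0)
for n,d in dict(tip_px=(0,.0065,0),tip_up=(0,.0065,.003),bl_lo=(0,.008,.003),bl_lo_l=(-.003,.008,.003),bl_lo_r=(.003,.008,.003),bl_top=(0,.008,.018),shank=(0,.003,.018),bowlow=(0,0,.080),bow_edge=(0,.019,.099)).items(): print(n,C(tip+d))
im=cv2.imread("pics/w5.png");h=cv2.cvtColor(im,cv2.COLOR_BGR2HSV)
print(im[185:225,256:263].mean(2).astype(int)) 
print("bore: inner",C([.5382-.011,-.1962,.114]),C([.5382+.011,-.1962,.114]),C([.5382,-.1852,.114]),"outer top",C([.5382,-.1792,.114]),"slot",C([.5382,-.1962+.00925,.086]),C([.5382,-.1962-.00925,.086]))
```

```text
tip_px [295. 200.]
tip_up [295. 205.]
bl_lo [295. 196.]
bl_lo_l [277. 197.]
bl_lo_r [314. 196.]
bl_top [295. 222.]
shank [296. 253.]
bowlow [297. 438.]
bow_edge [293. 342.]
[[ 57  47  40  43  40  51  62]
 [ 56  44  40  42  43  45  51]
 [ 54  43  41  42  43  44  48]
 [ 54  44  40  42  43  43  47]
 [ 55  45  39  41  40  42  47]
 [ 55  43  42  45  44  41  49]
 [ 67  54  55  51  50  49  55]
 [ 83  74  73  70  66  66  70]
 [103 100  97  95  92  88  93]
 [119 114 112 110 107 109 119]
 [122 119 117 116 116 120 131]
 [124 118 119 116 118 123 136]
 [127 126 122 124 121 126 136]
 [139 140 139 139 139 138 136]
 [159 162 162 162 161 157 145]
 [173 174 173 175 174 168 155]
 [175 177 178 177 177 175 158]
 [173 178 179 179 179 172 161]
 [172 176 175 177 176 172 167]
 [166 171 170 167 166 166 167]
 [154 155 149 145 149 151 162]
 [134 131 127 125 128 136 153]
 [115 115 116 119 118 122 139]
 [107 111 114 117 118 117 131]
 [105 112 114 116 116 115 129]
 [106 110 115 117 114 115 129]
 [105 111 113 114 115 116 128]
 [104 113 114 117 114 114 126]
 [106 111 115 114 115 113 123]
 [107 111 115 116 114 112 117]
 [104 110 114 113 115 109 107]
 [102 112 113 117 113 110 103]
 [100 111 116 117 115 110 102]
 [100 110 113 116 112 108 102]
 [100 109 115 114 117 111 106]
 [102 109 112 115 114 110 108]
 [ 97 104 111 113 109 106 106]
 [ 98 102 103 102 101 100  98]
 [102 102 101 102 102 100  98]
 [108 110 109 106 106 105 105]]
bore: inner [237. 209.] [362. 206.] [298. 146.] outer top [298. 113.] slot [298. 122.] [300. 214.]
```

Run:
```python
from h import *
i=dict(r.camera_info("wrist"));i["pose"]=np.load("w5.npy")
s=r.observe();t=s["tcp_pos"];print(t);t=np.array([.5376,-.197,.2351])
C=lambda p:((proj(i,p)-[200,150])*5).round(0)
a=np.linspace(0,2*np.pi,200)
for dy,dz in((0,0),(-.002,0),(-.0035,0),(0,.003),(0,.006),(-.002,.003)):
  tip=t-[0,0,.105]+np.array([0,dy,dz])
  bow=min(C(tip+[0,.019*np.cos(q),.099+.019*np.sin(q)])[1] for q in a)
  print(dy,dz,"side top/bot edge, top face end, bow top:",C(tip+[0,.008,.003])[1],C(tip+[0,.008,.018])[1],C(tip+[0,.003,.0185])[1],bow)
im=cv2.imread("pics/w5.png").mean(2).astype(int);print("bow col",im[216:232,256:262].mean(1).round())
print("ring top", im[168:186,258:262].mean(1).round(),"ring left",im[188:194,236:252].mean(0).round(),"right",im[188:194,268:284].mean(0).round())
sc=r.snapshot("scene");cv2.imwrite("pics/s5.png",sc);si=r.camera_info("scene")
print("scene tip",proj(si,t-[0,0,.105]),"eye",proj(si,[.5382,-.1965,.114]),proj(si,[.5382,-.1965+.017,.114]),proj(si,[.5382,-.1965-.017,.114]),"bow",proj(si,t-[0,0,.006]))
cv2.imwrite("pics/s5c.png",cv2.resize(sc[120:200,160:260],(800,600)[:2] if 0 else (750,600),interpolation=cv2.INTER_CUBIC))
```

```text
[ 0.53773939 -0.19713084  0.2361924 ]
0 0 side top/bot edge, top face end, bow top: 196.0 222.0 254.0 330.0
-0.002 0 side top/bot edge, top face end, bow top: 208.0 235.0 267.0 348.0
-0.0035 0 side top/bot edge, top face end, bow top: 217.0 244.0 276.0 361.0
0 0.003 side top/bot edge, top face end, bow top: 201.0 228.0 260.0 340.0
0 0.006 side top/bot edge, top face end, bow top: 206.0 233.0 266.0 351.0
-0.002 0.003 side top/bot edge, top face end, bow top: 213.0 240.0 273.0 358.0
bow col [111. 112. 110. 111. 110. 107. 101. 102. 107. 117. 124. 130. 133. 136.
 139. 142.]
ring top [158. 176. 179. 180. 180. 182. 188. 192. 188. 180. 163. 139. 103.  72.
  58.  52.  48.  44.] ring left [141. 134. 121. 127. 144. 159. 171. 178. 176. 170. 152. 126. 106. 103.
 106. 107.] right [ 81. 100. 115. 119. 129. 140. 147. 149. 147. 143. 136. 132. 129. 126.
 125. 126.]
scene tip [200.81376834 169.77465653] eye [201.24104736 173.74115305] [206.17956196 173.91873288] [196.30420916 173.56363351] bow [198.81627751 144.67037284]
```

View pics/s5c.png

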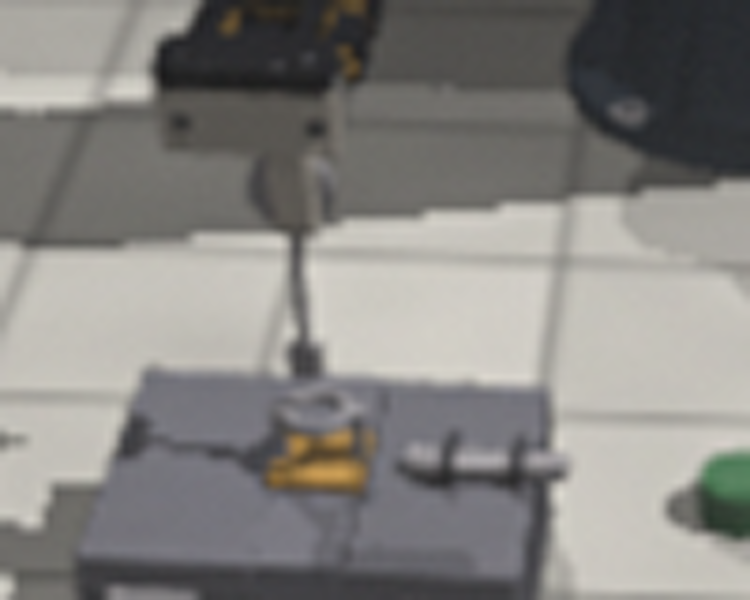

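The scene crop shows the ring centred at u=319 and the blade at u=305. The bow is also off-centre between the fingers, toward -y. Both views agree that the key sits about 3.5 mm toward -y in the grip, so the tip needs about +3.7 mm in y and +0.7 mm in x.

>>> step_arm(commands=[0,-0.031,0,0.006,0.001,0,0,0.06,0,0,0,0,0.055,0,0,0,0,0,0,0,0,0,0,0,0])

```text
clock: 7.0
tcp_pos: [0.5385, -0.1936, 0.2222]
ee_rot: [0.494, -0.494, 0.506, -0.505]
wrist_force: [0.3, -0.4, -1.4]
gripper_width: 0.09
```

Run:
```python
from h import *
s=r.observe();t=s["tcp_pos"];plan([.5384,-.1933,.221],-1.15,1)
i=r.camera_info("wrist");im=r.snapshot("wrist");np.save("w6.npy",i["pose"]);cv2.imwrite("pics/w6.png",im)
C=lambda p:((proj(i,p)-[220,160])*7.5).round(0)
e=[.5384,-.1966,.114]
for n,d in dict(inner_top=(0,.011,0),inl=(-.011,0,0),inr=(.011,0,0),out_top=(0,.017,0),out_bot=(0,-.017,-.006)).items():print(n,C(np.add(e,d)))
tip=t-[0,.0035,.105]
for n,d in dict(side_lo=(0,.008,.003),side_top=(0,.008,.018),face_end=(0,.003,.0185),l=(-.003,.008,.018),rr=(.003,.008,.018)).items():print(n,C(tip+d))
cv2.imwrite("pics/w6c.png",cv2.resize(im[160:240,220:300],(600,600),interpolation=cv2.INTER_CUBIC))
```

```text
from [ 0.5385 -0.1936  0.2222] yaw -1.29 f [ 0.3 -0.4 -1.4] t 7.0
[-0.002  0.01  -0.001] -0.002
inner_top [289. 208.]
inl [194. 305.]
inr [389. 300.]
out_top [288. 156.]
out_bot [295. 426.]
side_lo [291. 254.]
side_top [291. 294.]
face_end [292. 342.]
l [262. 295.]
rr [320. 294.]
```

View pics/w6c.png

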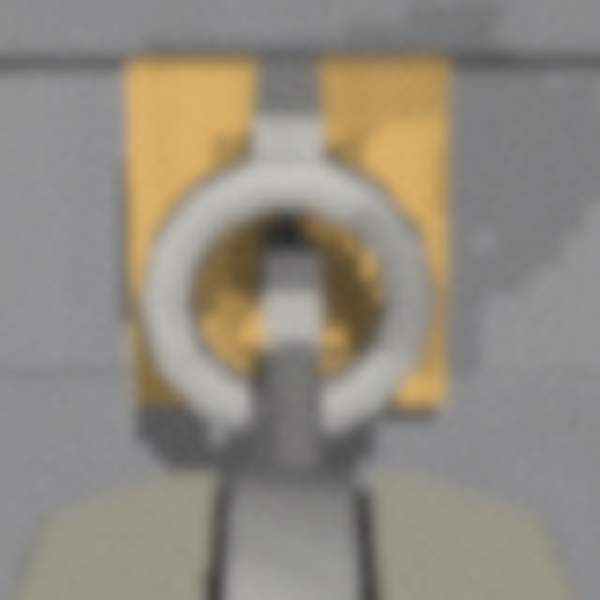

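The crop shows the bore at columns 193–387 (centre 290) with the ring's top at row 158. The blade is at columns 263–325 (centre 294), inside the ring at the predicted rows, so the alignment is within about 0.5 mm. I'll trim x and go down.

>>> step_arm(commands=[0,0,0.04,-0.003,0.001,0,0,0.06,0,0,0,0,0.06,0,0,0,0,0.04,0,0,0,0,0,0,0], squeeze=60)

```text
clock: 7.55
tcp_pos: [0.5379, -0.1935, 0.1975]
ee_rot: [0.494, -0.494, 0.506, -0.505]
wrist_force: [-0.5, 0.1, -0.3]
gripper_width: 0.096
```

>>> step_arm(commands=[0,0,0.02,0,0,0,0,0.02,0,0,0,0,0.02,0,0,0,0,0.02,0,0,0,0,0,0,0])

```text
clock: 8.05
tcp_pos: [0.5381, -0.1936, 0.1886]
ee_rot: [0.494, -0.494, 0.506, -0.506]
wrist_force: [-0.4, 0.2, -0.8]
gripper_width: 0.091
```

>>> step_arm(commands=[0,0,0.02,0,0,0,0,0.02,0,0,0,0,0.02,0,0,0,0,0.02,0,0,0,0,0,0,0])

```text
clock: 8.55
tcp_pos: [0.5377, -0.1935, 0.1788]
ee_rot: [0.494, -0.494, 0.507, -0.505]
wrist_force: [-2.5, -0.3, -1.3]
gripper_width: 0.091
```

>>> step_arm(commands=[0,0,0.015,0,0,0,0,0.015,0,0,0,0,0.015,0,0,0,0,0,0,0])

```text
clock: 8.95
tcp_pos: [0.5379, -0.1936, 0.1739]
ee_rot: [0.494, -0.494, 0.506, -0.506]
wrist_force: [-3.6, -0.9, 1.3]
gripper_width: 0.094
```

>>> step_arm(commands=[0,0,0.01,-0.004,0,0,0,0.015,0,0,0,0,0.015,0,0,0,0,0.015,0,0,0,0,0,0,0])

```text
clock: 9.45
tcp_pos: [0.5382, -0.1938, 0.1672]
ee_rot: [-0.494, 0.494, -0.506, 0.506]
wrist_force: [1.5, -2.1, -6.3]
gripper_width: 0.096
```

>>> step_arm(commands=[0,0,0.015,0,0,0,0,0.015,0,0,0,0,0,0,0])

```text
clock: 9.75
tcp_pos: [0.5382, -0.1937, 0.1637]
ee_rot: [-0.494, 0.494, -0.506, 0.506]
wrist_force: [2.4, -1.4, -3.5]
gripper_width: 0.091
```

>>> step_arm(commands=[0,0,0.01,0,0,0,0,0.01,0,0,0,0,0,0,0])

```text
clock: 10.05
tcp_pos: [0.5384, -0.1938, 0.1624]
ee_rot: [-0.494, 0.494, -0.505, 0.507]
wrist_force: [0.1, 0.5, 10.9]
gripper_width: 0.099
```

>>> step_arm(commands=[0,0,0.01,0,0,0,0,0,0,0])

```text
clock: 10.25
tcp_pos: [0.5385, -0.1938, 0.1621]
ee_rot: [-0.494, 0.494, -0.505, 0.507]
wrist_force: [-3.9, 1.5, 19.9]
gripper_width: 0.095
```

The vertical force rose to 20 N at TCP z=0.162, which is exactly the height expected for the floor. I'll ease off slightly and turn about the key's axis. The grip offset is 3.5 mm, so each 6° row needs a +z shift of about 0.003.

>>> step_arm(commands=[0,0,-0.005,0,0,0,0,0,0.003,0.067,0,0,0,0.003,0.067,0,0,0,0.003,0.067,0,0,0,0.003,0.067,0,0,0,0,0])

```text
clock: 10.85
tcp_pos: [0.5397, -0.1942, 0.1623]
ee_rot: [-0.377, 0.376, -0.598, 0.599]
wrist_force: [-1.6, 0.6, 15.2]
gripper_width: 0.096
```

Run:
```python
from h import *
s=r.observe();plan(s["tcp_pos"],-98,1);print("torque",s["ft_torque"],s["joints"]);M=Rt();print("key axis",s["tcp_pos"]+M[:,0]*.0035,M[:,1])
```

```text
from [ 0.5397 -0.1942  0.1623] yaw -25.7 f [-1.6  0.6 15.2] t 10.85
[0. 0. 0.] 0.803
torque [-0.07584617  0.66404695  0.03767107] [-4.26399318e-01  4.86481357e-01  1.66617833e+00 -2.83142310e-04
  9.86866982e-01  2.22314111e-02]
key axis [ 0.53822878 -0.19733704  0.16230006] [ 0.00178331 -0.00106956 -0.99999784]
```

>>> step_arm(commands=[0,0,0,0.003,0.068,0,0,0,0.003,0.068,0,0,0,0.003,0.068,0,0,0,0.003,0.068,0,0,0,0.003,0.068,0,0,0,0.003,0.068,0,0,0,0,0])

```text
clock: 11.55
tcp_pos: [0.5412, -0.1954, 0.1622]
ee_rot: [-0.169, 0.168, -0.686, 0.687]
wrist_force: [-3.2, 0.2, 16.1]
gripper_width: 0.097
```

Run:
```python
from h import *
s=r.observe();plan(s["tcp_pos"],-99,1);print("torque",s["ft_torque"]);M=Rt();print("key axis",s["tcp_pos"]+M[:,0]*.0035,M[:,1])
```

```text
from [ 0.5412 -0.1954  0.1622] yaw -62.42 f [-3.2  0.2 16.1] t 11.55
[0. 0. 0.] 0.406
torque [0.17142174 0.89461752 0.03618327]
key axis [ 0.53805056 -0.19705255  0.16224383] [ 1.27823462e-03 -6.57785372e-04 -9.99998967e-01]
```

>>> step_arm(commands=[0,0,0,0.003,0.068,0,0,0,0.003,0.068,0,0,0,0.003,0.068,0,0,0,0.003,0.068,0,0,0,0.003,0.068,0,0,0,0.003,0.066,0,0,0,0,0,0,0,0,0,0])

```text
clock: 12.35
tcp_pos: [0.5415, -0.1975, 0.1623]
ee_rot: [0.054, -0.054, -0.705, 0.705]
wrist_force: [-3.0, 1.7, 16.1]
gripper_width: 0.095
```

Run:
```python
from h import *
s=r.observe();plan(s["tcp_pos"],-99,1);print("torque",s["ft_torque"],s["joint_velocities"].round(3));M=Rt();print("key axis",s["tcp_pos"]+M[:,0]*.0035,M[:,1])
tp=r.snapshot("top");w=r.snapshot("wrist");sc=r.snapshot("scene");cv2.imwrite("pics/w7.png",w)
f=lambda im,x,y,w,h:cv2.resize(im[y:y+h,x:x+w],(400,300),interpolation=cv2.INTER_CUBIC)
cv2.imwrite("pics/end.png",np.vstack([np.hstack([f(tp,276,180,80,60),f(w,180,130,160,120)]),np.hstack([f(sc,166,128,100,75),f(tp,0,0,512,384)])]))
```

```text
from [ 0.5415 -0.1975  0.1623] yaw -98.76 f [-3.   1.7 16.1] t 12.35
[0. 0. 0.] 0.003
torque [0.13132656 0.98727769 0.05920386] [-0.001  0.    -0.     0.001  0.    -0.006]
key axis [ 0.53805981 -0.196983    0.1622569 ] [ 1.07972655e-03 -7.09332817e-04 -9.99999166e-01]
```

View pics/end.png

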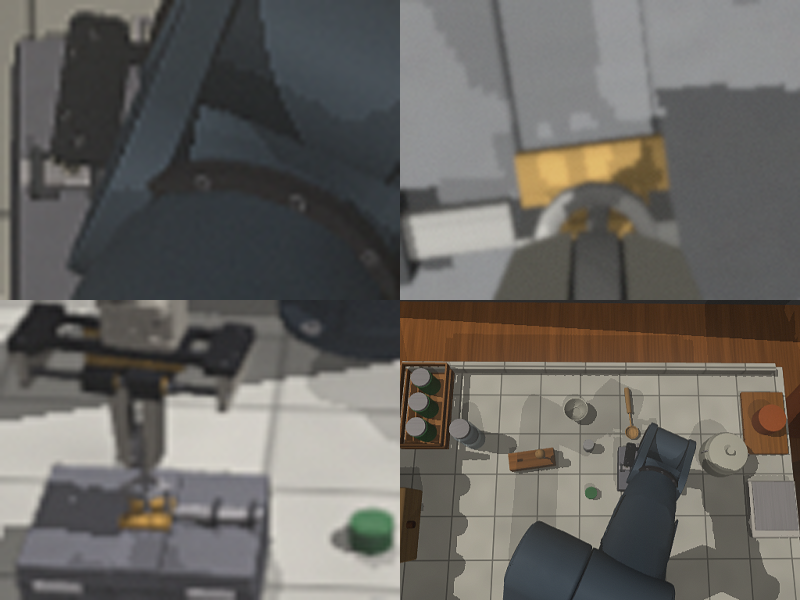

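The end view shows the key down through the eye and the gripper turned, with the bystanders in place. The wrist panel shows the bolt's end left of the ring, at about (225,220) in the full image. I'll check the bolt's travel against the earlier picture.

Run:
```python
from h import *
i=dict(r.camera_info("wrist"))
im=cv2.imread("pics/w7.png").mean(2)
print("row prof",im[214:228,205:235].mean(0).astype(int))
for z in(.085,.095): print("now",onz(i,225,220,z))
i["pose"]=np.load("w4.npy")
for z in(.085,.095): print("before",onz(i,263.2,172.7,z))
```

```text
row prof [183 184 184 185 184 184 184 184 184 185 185 185 185 185 184 185 184 182
 173 150 119  98  95  92  91  90  88  88  93 110]
now [ 0.53658291 -0.17128229  0.085     ]
now [ 0.54019476 -0.17301407  0.095     ]
before [ 0.53837637 -0.15856834  0.085     ]
before [ 0.53828992 -0.15640847  0.095     ]
```

>>> step_arm(commands=[0,0,0,0.001,0.03,0,0,0,0,0])

```text
clock: 12.7
tcp_pos: [0.5415, -0.1977, 0.1623]
ee_rot: [0.071, -0.071, -0.703, 0.704]
wrist_force: [-3.4, 0.7, 15.7]
gripper_width: 0.09
```

Run:
```python
from h import *
s=r.observe();plan(s["tcp_pos"],-99,1);print("torque",s["ft_torque"])
```

```text
from [ 0.5415 -0.1977  0.1623] yaw -101.53 f [-3.4  0.7 15.7] t 12.7
[0. 0. 0.] -0.028
torque [0.1561668  1.05043275 0.13779302]
```

>>> step_arm(commands=[0,0,0,0,0,0,0,0,0,0])

```text
clock: 12.9
tcp_pos: [0.5415, -0.1976, 0.1622]
ee_rot: [0.07, -0.071, -0.703, 0.704]
wrist_force: [-3.3, 0.2, 16.1]
gripper_width: 0.095
```

Run:
```python
from h import *
s=r.observe();M=Rt();print(s["clock"],s["gripper_width"],s["wrist_force"].round(1),s["ft_torque"].round(3),s["joint_velocities"].round(3),s["tcp_pos"]+M[:,0]*.0035)
print(r.close_job())
```

```text
12.9 0.0952329873126817 [-3.3  0.2 16.1] [0.15  1.032 0.075] [-0.     0.001 -0.     0.001 -0.001 -0.001] [ 0.53808361 -0.19694981  0.16223763]
the job is handed in; nothing more can be done
None
```

I took the key from the rack, passed it through the eye and the pins to the floor of the lock, and turned it about 100° clockwise. The job was handed in at about 12.9 s with the key still gripped; no verdict came back.

**Supporting checks at the end:**
- **Depth:** the TCP stood at z = 0.162 m, the height expected with the key on the floor, with a steady push of about 16 N.
- **Position:** the key's axis was within about 0.5 mm of the measured eye axis, with the tool vertical.
- **Grip:** the jaw opening was 8.9 mm on the 9 mm bow, at 60 N.
- **Turn:** the steel bolt had moved about 13–16 mm.
- **Stillness and surroundings:** the joints were at rest, and nothing visible in the last overview picture had moved.

**Checks that disagreed or stayed unsure:**
- **Grip offset:** the key sat about 3.5 mm off-centre in the jaws, seen from both the wrist and scene cameras. I corrected for this when inserting and turning.
- **Stop torque:** the moment about the vertical rose from 0.06 to 0.14 N m over the last 3°, which suggests the stop, but read 0.075 N m at hand-in. That is below the 0.11 N m expected there, and the readings are noisy. The lock angle itself could not be read directly.
- **Side force:** about 3 N remained in x.

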